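Move the hand stamps to the other rack in reverse order

TASK

Move the four hand stamps from the full rack to the empty one so that the row ends up in reverse order, each standing upright on the floor of its own compartment. Take them one at a time, beginning with the stamp next to the full rack's sponge cup and working away from it, and fill the empty rack from the end farthest from its own sponge cup towards the cup. Do not knock over any stamp, the glue stick or the mug, and leave the stamps still waiting and those already moved where they stand.

Things in the scene. Friction and masses are not known exactly. Their poses are not given: they have to be found in the camera images.
- full_rack: Full rack, holds the stamps at the start in any order, one per compartment: fixed grey tray, 60 (x) x 228 mm (y), a row of 4 square compartments, 52 mm inside; floor 5 mm thick, walls 14 mm high. A round black cup with white sponge, 32 mm across, 20 mm high, at its +y end (y = +130 mm). Origin: middle of the underside; z up. Compartment centres at x = 0, y = +84 (next to the cup), +28, -28, -84 mm.
- empty_rack: Empty rack, otherwise like the full one: fixed grey tray, 60 (x) x 228 mm (y), a row of 4 square compartments, 52 mm inside; floor 5 mm thick, walls 14 mm high. A round black cup with white sponge, 32 mm across, 20 mm high, at its +y end (y = +130 mm). Origin: middle of the underside; z up. Compartment centres at x = 0, y = +84 (next to the cup), +28, -28, -84 mm.
- disc_stamp_mid (a point): Hand stamp with a round foot 36 mm across and 18 mm high, a thin 14 mm steel neck, and a thick wooden handle of 28 mm diameter (widest from 46 to 64 mm above its underside); 74 mm tall in all, about 70 g, wood. Point: on its axis half-way up, 37 mm above the underside; z up the handle. Grasp the handle about 18 mm below the top (19 mm above this point).
- tall_stamp_mid (a point): Hand stamp with a square block foot 34 x 34 mm, 22 mm high, and a straight slim round wooden handle of 18 mm diameter from there to the top; 96 mm tall in all, about 70 g, wood. Point: on its axis half-way up, 48 mm above the underside; z up the handle. Grasp the handle about 18 mm below the top (30 mm above this point).
- barrel_stamp_mid (a point): Short hand stamp with an oblong foot 24 mm (x) x 36 mm (y), 18 mm high, and a thick barrel-shaped handle of 34 mm diameter from 26 mm above its underside to the top; 64 mm tall in all, about 70 g, wood. Point: on its axis half-way up, 32 mm above the underside; z up the handle. Grasp the handle about 18 mm below the top (14 mm above this point).
- box_stamp_mid (a point): Boxy hand stamp: a lower block 36 x 36 mm, 36 mm high, and on it a rectangular grip 26 mm (x) x 30 mm (y) up to the top; 80 mm tall in all, about 70 g, wood. Point: on its axis half-way up, 40 mm above the underside; z up the handle. Grasp the handle about 18 mm below the top (22 mm above this point).
- glue_stick_mid (a point): Bystander: white glue stick with grey cap standing upright on the desk, 27 mm across, 90 mm tall, easily knocked over; this point is half-way up its axis
- mug_mid (a point): Bystander: white mug standing on the desk, 76 mm across, 88 mm tall, with a handle; this point is on its axis half-way up
There are look-alikes about, which are no part of the job. What is shaped like the part that bears disc_stamp_mid but blue is not meant.

How it is judged:
On the way, in this order (a step that is already met when the one before it is completed fails the run):
1. first stamp from the full rack's cup stands in compartment 1 from the empty rack's cupless end; earlier ones still in place, later ones still where they started (((y of disc_stamp_mid in the frame of empty_rack between -0.1 and -0.068 m and x of disc_stamp_mid in the frame of empty_rack between -0.016 and 0.016 m and z of disc_stamp_mid in the frame of empty_rack between 0.036 and 0.048 m) or (y of disc_stamp_mid in the frame of full_rack below 0.056 m and distance of disc_stamp_mid from where it was at the start of the episode below 0.03 m)) and ((y of tall_stamp_mid in the frame of empty_rack between -0.1 and -0.068 m and x of tall_stamp_mid in the frame of empty_rack between -0.016 and 0.016 m and z of tall_stamp_mid in the frame of empty_rack between 0.047 and 0.059 m) or (y of tall_stamp_mid in the frame of full_rack below 0.056 m and distance of tall_stamp_mid from where it was at the start of the episode below 0.03 m)) and ((y of barrel_stamp_mid in the frame of empty_rack between -0.1 and -0.068 m and x of barrel_stamp_mid in the frame of empty_rack between -0.016 and 0.016 m and z of barrel_stamp_mid in the frame of empty_rack between 0.031 and 0.043 m) or (y of barrel_stamp_mid in the frame of full_rack below 0.056 m and distance of barrel_stamp_mid from where it was at the start of the episode below 0.03 m)) and ((y of box_stamp_mid in the frame of empty_rack between -0.1 and -0.068 m and x of box_stamp_mid in the frame of empty_rack between -0.016 and 0.016 m and z of box_stamp_mid in the frame of empty_rack between 0.039 and 0.051 m) or (y of box_stamp_mid in the frame of full_rack below 0.056 m and distance of box_stamp_mid from where it was at the start of the episode below 0.03 m))), for 0.2 s.
2. second stamp from the full rack's cup stands in compartment 2 from the empty rack's cupless end; earlier ones still in place, later ones still where they started (((y of disc_stamp_mid in the frame of empty_rack between -0.1 and -0.012 m and x of disc_stamp_mid in the frame of empty_rack between -0.016 and 0.016 m and z of disc_stamp_mid in the frame of empty_rack between 0.036 and 0.048 m) or (y of disc_stamp_mid in the frame of full_rack below 0 m and distance of disc_stamp_mid from where it was at the start of the episode below 0.03 m)) and ((y of tall_stamp_mid in the frame of empty_rack between -0.1 and -0.012 m and x of tall_stamp_mid in the frame of empty_rack between -0.016 and 0.016 m and z of tall_stamp_mid in the frame of empty_rack between 0.047 and 0.059 m) or (y of tall_stamp_mid in the frame of full_rack below 0 m and distance of tall_stamp_mid from where it was at the start of the episode below 0.03 m)) and ((y of barrel_stamp_mid in the frame of empty_rack between -0.1 and -0.012 m and x of barrel_stamp_mid in the frame of empty_rack between -0.016 and 0.016 m and z of barrel_stamp_mid in the frame of empty_rack between 0.031 and 0.043 m) or (y of barrel_stamp_mid in the frame of full_rack below 0 m and distance of barrel_stamp_mid from where it was at the start of the episode below 0.03 m)) and ((y of box_stamp_mid in the frame of empty_rack between -0.1 and -0.012 m and x of box_stamp_mid in the frame of empty_rack between -0.016 and 0.016 m and z of box_stamp_mid in the frame of empty_rack between 0.039 and 0.051 m) or (y of box_stamp_mid in the frame of full_rack below 0 m and distance of box_stamp_mid from where it was at the start of the episode below 0.03 m))), for 0.2 s.
3. third stamp from the full rack's cup stands in compartment 3 from the empty rack's cupless end; earlier ones still in place, later ones still where they started (((y of disc_stamp_mid in the frame of empty_rack between -0.1 and 0.044 m and x of disc_stamp_mid in the frame of empty_rack between -0.016 and 0.016 m and z of disc_stamp_mid in the frame of empty_rack between 0.036 and 0.048 m) or (y of disc_stamp_mid in the frame of full_rack below -0.056 m and distance of disc_stamp_mid from where it was at the start of the episode below 0.03 m)) and ((y of tall_stamp_mid in the frame of empty_rack between -0.1 and 0.044 m and x of tall_stamp_mid in the frame of empty_rack between -0.016 and 0.016 m and z of tall_stamp_mid in the frame of empty_rack between 0.047 and 0.059 m) or (y of tall_stamp_mid in the frame of full_rack below -0.056 m and distance of tall_stamp_mid from where it was at the start of the episode below 0.03 m)) and ((y of barrel_stamp_mid in the frame of empty_rack between -0.1 and 0.044 m and x of barrel_stamp_mid in the frame of empty_rack between -0.016 and 0.016 m and z of barrel_stamp_mid in the frame of empty_rack between 0.031 and 0.043 m) or (y of barrel_stamp_mid in the frame of full_rack below -0.056 m and distance of barrel_stamp_mid from where it was at the start of the episode below 0.03 m)) and ((y of box_stamp_mid in the frame of empty_rack between -0.1 and 0.044 m and x of box_stamp_mid in the frame of empty_rack between -0.016 and 0.016 m and z of box_stamp_mid in the frame of empty_rack between 0.039 and 0.051 m) or (y of box_stamp_mid in the frame of full_rack below -0.056 m and distance of box_stamp_mid from where it was at the start of the episode below 0.03 m))), for 0.2 s.
At the end, for the whole second after the job is handed in: Each of the empty rack's four compartments holds one stamp, in reverse order of the start as counted from the sponge cups, upright (within 0.15 rad), on the floor (6 mm), its axis within 16 mm of the compartment's centre along each side, released and at rest (y of disc_stamp_mid in the frame of empty_rack between -0.1 and 0.1 m and x of disc_stamp_mid in the frame of empty_rack between -0.016 and 0.016 m and z of disc_stamp_mid in the frame of empty_rack between 0.036 and 0.048 m and angle between each of disc_stamp_mid, tall_stamp_mid, barrel_stamp_mid, box_stamp_mid's own z axis and vertical below 0.15 rad and y of tall_stamp_mid in the frame of empty_rack between -0.1 and 0.1 m and x of tall_stamp_mid in the frame of empty_rack between -0.016 and 0.016 m and z of tall_stamp_mid in the frame of empty_rack between 0.047 and 0.059 m and y of barrel_stamp_mid in the frame of empty_rack between -0.1 and 0.1 m and x of barrel_stamp_mid in the frame of empty_rack between -0.016 and 0.016 m and z of barrel_stamp_mid in the frame of empty_rack between 0.031 and 0.043 m and y of box_stamp_mid in the frame of empty_rack between -0.1 and 0.1 m and x of box_stamp_mid in the frame of empty_rack between -0.016 and 0.016 m and z of box_stamp_mid in the frame of empty_rack between 0.039 and 0.051 m and linear speed of each of disc_stamp, tall_stamp, barrel_stamp, box_stamp below 0.02 m/s and contact force between the fingers and disc_stamp below 0.1 N and contact force between the fingers and tall_stamp below 0.1 N and contact force between the fingers and barrel_stamp below 0.1 N and contact force between the fingers and box_stamp below 0.1 N); the robot touches nothing.
It fails at once if a stamp is tipped over (more than 0.6 rad) (angle between any of disc_stamp_mid, tall_stamp_mid, barrel_stamp_mid, box_stamp_mid's own z axis and vertical above 0.6 rad).
It fails at once if the glue stick or the mug is knocked over (more than 0.6 rad) (angle between any of glue_stick_mid, mug_mid's own z axis and vertical above 0.6 rad).
It also fails if it takes over 112 s, if anything falls off the work surface, if the arm or the gripper's body presses on something with over 40 N, if the wrist force passes 120 N, or if a joint passes its speed limit or range.

ROBOT

A 6-joint arm with a two-finger parallel gripper is mounted at the origin on the work surface. World frame = base frame: x ahead of the robot, y to its left, z up, the work surface at z = 0. Lengths are in m, angles in rad, forces in N, time in s.
With the tool pointing down it reaches from about 0.35 to 0.85 m from the base axis. Payload 8.1 kg.
Tool frame: the origin (TCP) lies between the finger pads; the fingertips stand 25 mm ahead of it and the grasp point (between the pads) lies 6 mm ahead of it (robot.tip_extent is the distance from the TCP to the fingertips, in m); z points along the fingers, y is the direction in which the jaws open and shut (so a half turn about z gives the same grasp; the last joint's range is limited). The gripper opens to 93 mm and grips with 3 to 60 N. Pads are 15 mm wide; open, the fingers measure 128 mm over their backs; the gripper's body (75 mm by 188 mm) begins 65 mm behind the grasp point.
Start: joints at [-1.389, 0.13, 1.488, -0, 1.523, -0.085], TCP at [0.158, -0.579, 0.244] pointing down, gripper open.
Joint ranges: [-2.96, 2.96], [-0.89, 2.26], [0.02, 2.5], [-1.34, 4.48], [0, 2.73], [-2.66, 2.66]. Speed limits (rad/s): [2.39, 2.39, 2.79, 3.14, 3.14, 3.14].

INTERFACE

Orientations are given as a rotation vector (axis times angle).
In Python, from plant import robot gives the robot as it stands.
- The arm moves only by the tool drive_tool, never from a script. Its argument "increments" is a list of rows, each a list of 7 numbers: the closure, from 0 (fully open) to 1 (shut), then the shift along the world's x, y, z in units of 25 mm (1.0 is 25 mm), then the turn, a rotation vector about the world's x, y, z in rad. In form: [[gripper, dx, dy, dz, rx, ry, rz], ...]. A call has 1 to 20 rows; each row is the pose to reach, as a shift and turn from the pose commanded when the call began; what a row does not reach only later rows make up. A row lasts 1/12 s, in which the tool goes at most 41.7 mm and 7.16 degrees, less where a joint would pass 70% of its speed; a pose out of reach is approached as far as the arm can. A call with a gripper value outside its range is refused whole. The fingers move at their own pace and stop on an object; "squeeze" is the grip in N (left out, the last holds). Time passes only in rows, so rows that repeat a pose let the fingers close. It gives the time, the measured TCP pose, the force and the opening at its end, in the units of the state.
- robot.read_state(): the state, without advancing time (a new reading comes with each control period).
- robot.read_camera(name): name is "scene" or "top"; returns a dict with "image" (480x640x3 uint8, red, green, blue), "fx", "fy", "cx", "cy" (pixels), "T" (4x4, takes a point from camera to world coordinates). Camera axes: x right, y down, z forward; pixel columns grow to the right and rows downward; lengths in m; the calibration is good to about 2 mm. A picture is of the moment at which its call begins. There is no depth.
- robot.close_job(): hands the job in, once; it reports no verdict.
The state is a dict: "t": time; "q": joint angles; "dq": joint speeds; "joint_torque": joint torques, N m; "tool_pos": TCP position; "orientation": TCP orientation; "force": force on the tool from outside, world axes, zero at the start; "wrist_torque": the same for the moment, N m; "opening": finger opening in m.
Only numpy, scipy, OpenCV 4.12 (cv2) and the standard library are available. Lean on these libraries where they do the work, as an engineer would, in place of code of your own. Each camera call takes 0.05 s, during which the arm holds its last target.

## Working session

There is one attempt and no reset: what is moved stays moved. The work goes in short steps, Python scripts to look and compute and a tool call to move; the robot and the scene stay as the last step left them, time stands still between calls to the robot, and variables do not carry over. Pictures are saved under pics/ and viewed, and the job is handed in when it is done.

Besides the shell and the picture viewer there is one more tool, called after "Request:" by a JSON object that holds its "op" and its "data", one argument or row to a line. drive_tool: Moves the arm, as the interface text tells. Its arguments: {"type":"object","properties":{"increments":{"type":"array"},"squeeze":{"type":"number"}},"required":["increments"]}

```bash
mkdir -p pics
python3 - <<'E'
from plant import robot
import cv2
print(robot.read_state())
for n in("scene","top"):
    c=robot.read_camera(n); cv2.imwrite(f"pics/{n}0.png",c["image"][:,:,::-1]); print(n,c["fx"],c["fy"],c["cx"],c["cy"],c["T"].tolist())
E
```

```text
{'t': 0.0, 'q': array([-1.38941564e+00,  1.31190666e-01,  1.48923750e+00, -1.10616972e-05,
        1.52300270e+00, -8.53730609e-02]), 'dq': array([ 0.00028392,  0.00064701,  0.00135237,  0.00075756,  0.00139105,
       -0.00065205]), 'joint_torque': array([-7.74802938e-04, -5.59858167e+01, -4.91762853e+01,  7.66673614e-02,
        3.60589894e-02, -9.73327769e-05]), 'tool_pos': array([ 0.15810157, -0.57826479,  0.24259273]), 'orientation': array([-3.11187116e+00, -4.17531315e-01,  1.55799859e-04]), 'force': array([ 0.8429807 , -0.50015219, -0.34732292]), 'wrist_torque': array([ 0.01354935, -0.00139582, -0.05099672]), 'opening': 0.09323271582056146}
scene 484.2718285526747 484.2718285526747 312.59364021221757 241.51155777214686 [[-0.044112516037564255, 0.7213867108796101, -0.6911261095452359, 1.1919771121680636], [0.9990082894829658, 0.03603754710894582, -0.026148283742712105, 0.010390735885354064], [0.00604346532665704, -0.6915941790997581, -0.7222610109663802, 0.71413696787724], [0.0, 0.0, 0.0, 1.0]]
top 620.4922781316812 620.4922781316812 319.7568073431975 239.7130626988104 [[-0.016464376974729897, -0.9886248697647644, 0.14949846545512327, 0.3850360061486557], [-0.9998617349838897, 0.015930626731066336, -0.004767184385077334, -0.018066325724074576], [0.0023313527918089132, -0.1495562837682126, -0.9887504653751633, 1.212755932591579], [0.0, 0.0, 0.0, 1.0]]
```

View pics/scene0.png

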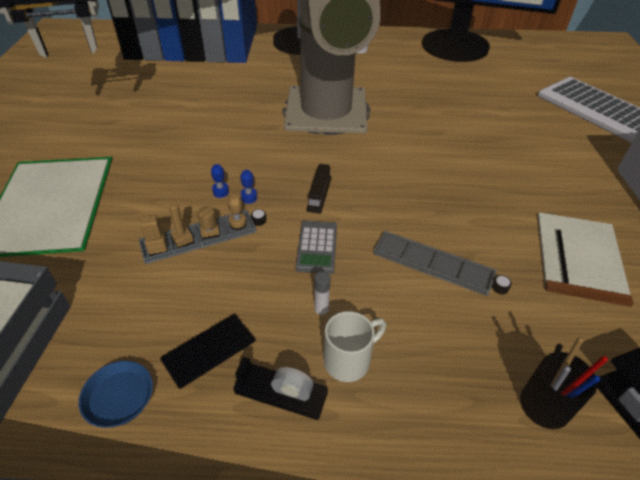

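View pics/top0.png

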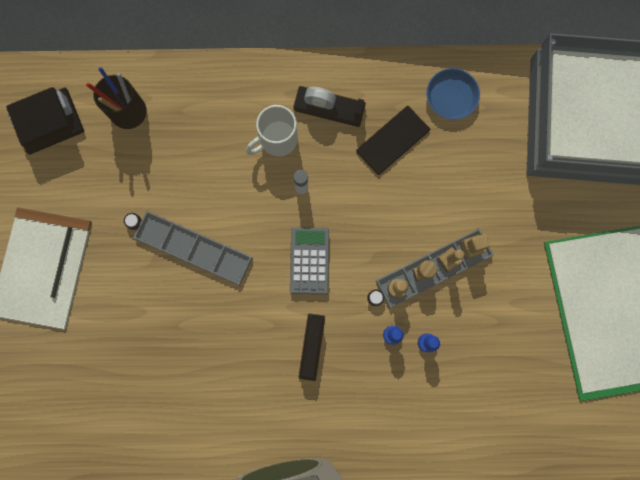

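The candidates by top-view pixel are: disc at (398,288), barrel at (428,268), tall at (453,257) and box at (476,245), all wooden and in the full rack beside the cup at (376,298). The look-alikes are blue disc stamps at (394,335) and (429,343), which I won't touch. The empty rack has its cup at (132,221). Next is a close crop to check.

Run:
```python
import cv2,numpy as np
t=cv2.imread("pics/top0.png"); s=cv2.imread("pics/scene0.png")
a=cv2.resize(t[220:360,360:500],(560,560),interpolation=cv2.INTER_CUBIC)
cv2.imwrite("pics/c1.png",cv2.convertScaleAbs(a,alpha=1.6))
b=cv2.resize(t[200:300,115:265],(800,533),interpolation=cv2.INTER_CUBIC)
cv2.imwrite("pics/c2.png",cv2.convertScaleAbs(b,alpha=1.6))
b=cv2.resize(s[155:270,130:280],(780,598),interpolation=cv2.INTER_CUBIC)
cv2.imwrite("pics/c3.png",cv2.convertScaleAbs(b,alpha=1.6))
```

```text
(no output)
```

View pics/c1.png

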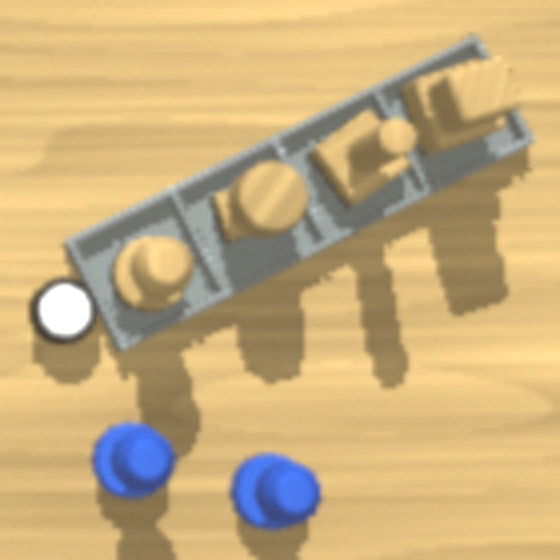

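View pics/c2.png

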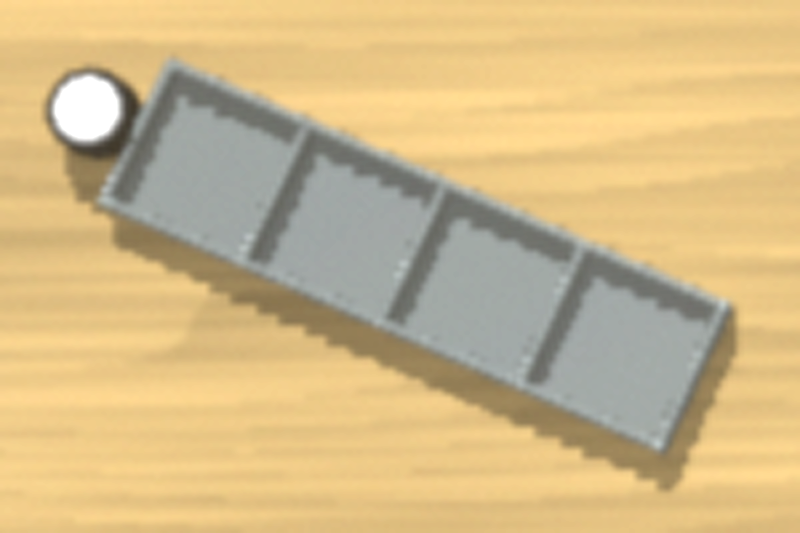

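View pics/c3.png

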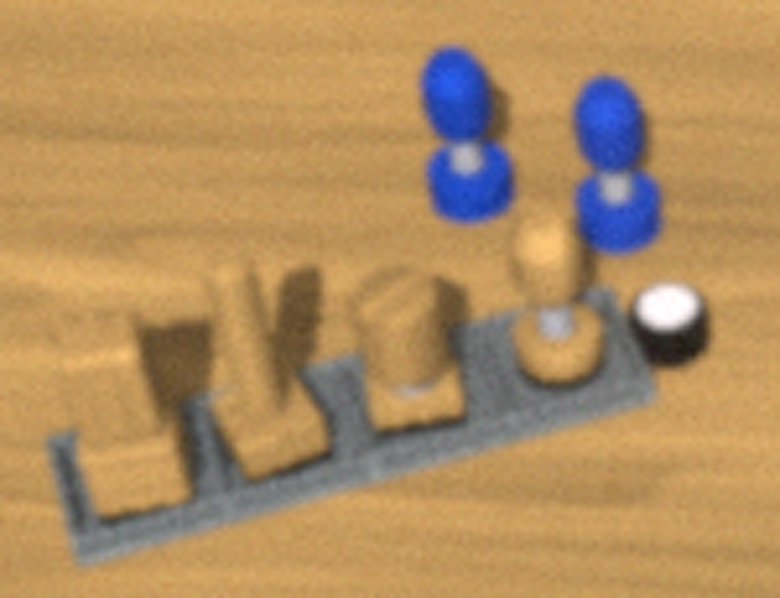

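```bash
cat > h.py <<'E'
import numpy as np,cv2
TOP=(620.4922781316812,319.7568073431975,239.7130626988104,np.array([[-0.016464376974729897,-0.9886248697647644,0.14949846545512327,0.3850360061486557],[-0.9998617349838897,0.015930626731066336,-0.004767184385077334,-0.018066325724074576],[0.0023313527918089132,-0.1495562837682126,-0.9887504653751633,1.212755932591579],[0,0,0,1]]))
SC=(484.2718285526747,312.59364021221757,241.51155777214686,np.array([[-0.044112516037564255,0.7213867108796101,-0.6911261095452359,1.1919771121680636],[0.9990082894829658,0.03603754710894582,-0.026148283742712105,0.010390735885354064],[0.00604346532665704,-0.6915941790997581,-0.7222610109663802,0.71413696787724],[0,0,0,1]]))
def ray(C,u,v,z):
    f,cx,cy,T=C; d=T[:3,:3]@np.array([(u-cx)/f,(v-cy)/f,1]); o=T[:3,3]
    return (o+d*(z-o[2])/d[2])
def proj(C,P):
    f,cx,cy,T=C; P=np.atleast_2d(P); c=(P-T[:3,3])@T[:3,:3]
    return np.c_[f*c[:,0]/c[:,2]+cx,f*c[:,1]/c[:,2]+cy]
def cr(u,v,x0,y0,s): return ((u+.5)/s-.5+x0,(v+.5)/s-.5+y0)
E
cat > fit.py <<'E'
from h import *
from scipy.optimize import least_squares
F=[cr(*p,360,220,4) for p in [(68,240),(477,37),(122,350)]]
E_=[cr(*p,115,200,16/3) for p in [(172,60),(730,303),(663,452),(98,203)]]
def fit(px,loc,cup,z):
    def P(q):
        c,s=np.cos(q[2]),np.sin(q[2]); L=np.array(loc+[cup]);
        Z=np.r_[np.full(len(loc),z),.02]
        return np.c_[q[0]+c*L[:,0]-s*L[:,1],q[1]+s*L[:,0]+c*L[:,1],Z]
    g=[ray(TOP,*p,z)[:2] for p in px]; m=np.mean(g,0)
    best=min((least_squares(lambda q:(proj(TOP,P(q))-px).ravel(),[*m,a]) for a in np.linspace(-3,3,9)),key=lambda r:r.cost)
    return best.x,np.abs(best.fun).max()
h,w=.114,.03
for z in(.014,.019):
  # full: cup end px left in image -> corners by px: cup-end-up, far-up, cup-end-low
  for sgn in(1,-1):
    print("full",z,sgn,fit(np.array(F+[cr(65,311,360,220,4)]),[(sgn*w,h),(sgn*w,-h),(-sgn*w,h)],(0,.13),z))
    print("empty",z,sgn,fit(np.array(E_+[cr(87,108,115,200,16/3)]),[(sgn*w,h),(sgn*w,-h),(-sgn*w,-h),(-sgn*w,h)],(0,.13),z))
for n,p,z in[("disc",(163,265),.062),("barrel",(272,195),.069),("tall",(397,136),.101),("box",(486,88),.085)]:
    print(n,ray(TOP,*cr(*p,360,220,4),z))
E
python3 fit.py
```

```text
full 0.014 1 (array([ 0.50779029, -0.24718601,  0.44120987]), np.float64(0.6804622262933435))
empty 0.014 1 (array([ 0.55582398,  0.22508506, -0.42897113]), np.float64(0.6642244894937903))
full 0.014 -1 (array([ 0.53404491, -0.23028124,  0.70710297]), np.float64(25.570313518624232))
empty 0.014 -1 (array([ 0.55625573,  0.22496294, -0.42427447]), np.float64(28.49544752228249))
full 0.019 1 (array([ 0.50744838, -0.24659786,  0.44130934]), np.float64(1.0419039386795248))
empty 0.019 1 (array([ 0.55525001,  0.22427902, -0.42932697]), np.float64(0.9014533654065247))
full 0.019 -1 (array([ 0.53370004, -0.2296898 ,  0.70730308]), np.float64(25.590724325318888))
empty 0.019 -1 (array([ 0.55568038,  0.22415767, -0.42468104]), np.float64(28.502711531666847))
disc [ 0.4700094  -0.17174649  0.062     ]
barrel [ 0.50107116 -0.22245367  0.069     ]
tall [ 0.52366204 -0.27435496  0.101     ]
box [ 0.54721756 -0.32007766  0.085     ]
```

Run:
```python
import cv2,numpy as np
from h import *
t=cv2.imread("pics/top0.png"); s=cv2.imread("pics/scene0.png")
qF=(.5078,-.2472,.4412); st={"disc":(.470,-.1717),"barrel":(.5011,-.2225),"tall":(.5237,-.2744),"box":(.5472,-.3201)}
def W(q,L): 
    c,s_=np.cos(q[2]),np.sin(q[2]); L=np.atleast_2d(L); return np.c_[q[0]+c*L[:,0]-s_*L[:,1],q[1]+s_*L[:,0]+c*L[:,1],L[:,2]]
for n,p in st.items():
    d=np.array(p)-qF[:2]; c,s_=np.cos(qF[2]),np.sin(qF[2]); print(n,"in rack frame",c*d[0]+s_*d[1],-s_*d[0]+c*d[1])
def crop(im,C,x0,y0,w,h,k,name):
    a=cv2.convertScaleAbs(cv2.resize(im[y0:y0+h,x0:x0+w],None,fx=k,fy=k,interpolation=cv2.INTER_CUBIC),alpha=1.6)
    cv2.imwrite(f"pics/{name}a.png",a)
    def line(P,col,cl=True):
        q=(proj(C,P)-[x0,y0]+.5)*k-.5; cv2.polylines(a,[np.int32(np.round(q*8))],cl,col,1,cv2.LINE_AA,3)
    for z in(0,.014): line(W(qF,[(.03,.114,z),(.03,-.114,z),(-.03,-.114,z),(-.03,.114,z)]),(0,255,0))
    for n,p in st.items():
        for z,r in {"disc":[(.023,.018),(.06,.014)],"barrel":[(.069,.017)],"tall":[(.101,.009)],"box":[]}[n]:
            A=np.linspace(0,6.283,30); line(np.c_[p[0]+r*np.cos(A),p[1]+r*np.sin(A),A*0+z],(0,0,255))
        for z,hx,hy in {"disc":[],"barrel":[(.023,.012,.018)],"tall":[(.027,.017,.017)],"box":[(.041,.018,.018),(.085,.013,.015)]}[n]:
            for yaw,col in((.44,(255,0,0)),(.25,(255,0,255))):
                line(W((*p,yaw),[(hx,hy,z),(-hx,hy,z),(-hx,-hy,z),(hx,-hy,z)]),col)
    cv2.imwrite(f"pics/{name}b.png",a)
crop(t,TOP,375,225,125,85,6,"o1"); crop(s,SC,130,180,140,85,5.7,"o2")
```

```text
disc in rack frame -0.001939890697066668 0.08441165099726128
barrel in rack frame 0.004489106818510397 0.025195791711553815
tall in rack frame 0.002762337969160913 -0.031385020136111615
box in rack frame 0.0044969391486929 -0.08274386707359616
```

View pics/o1b.png

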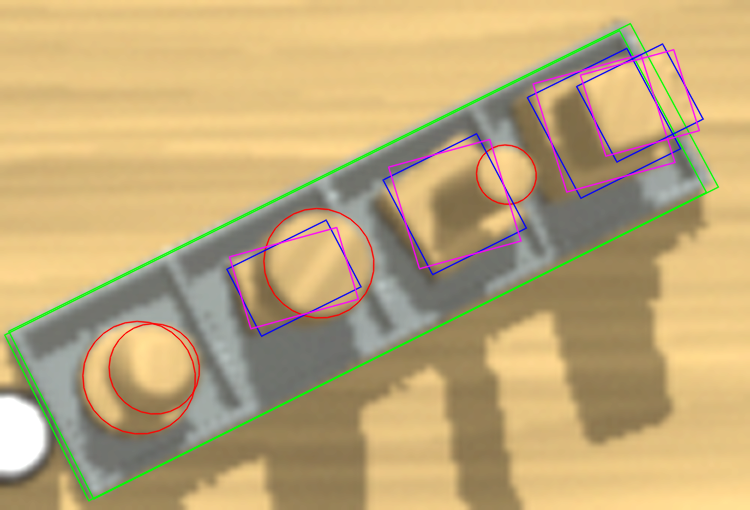

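View pics/o2b.png

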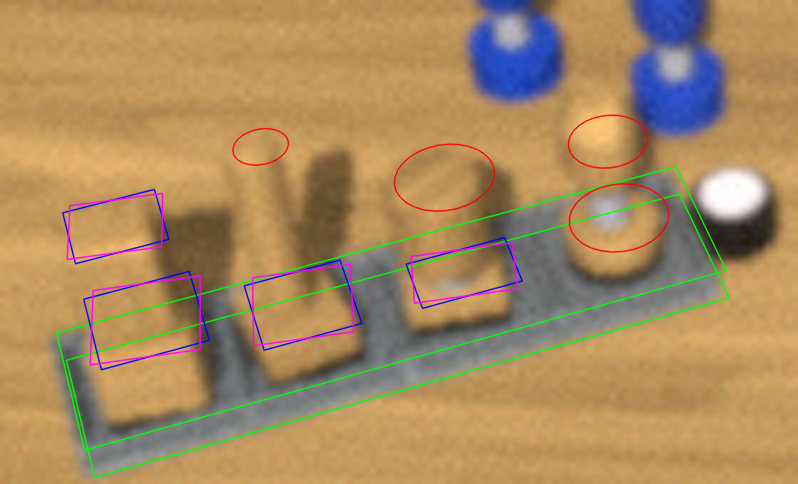

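Both views agree: from the cup the order is disc, barrel, tall, box. The racks sit at about (0.508,-0.247) with yaw 0.441 and (0.556,0.225) with yaw -0.429. Stamp offsets from the compartment centres are 5 mm or less. Now I'll go above the disc stamp.

Request:
{"op": "drive_tool", "data": {
  "increments": [
    [0,12.48,16.28,-1,0,0,1.745],
    [0,12.48,16.28,-1,0,0,1.745],
    [0,12.48,16.28,-1,0,0,1.745],
    [0,12.48,16.28,-1,0,0,1.745],
    [0,12.48,16.28,-1,0,0,1.745],
    [0,12.48,16.28,-1,0,0,1.745],
    [0,12.48,16.28,-1,0,0,1.745],
    [0,12.48,16.28,-1,0,0,1.745],
    [0,12.48,16.28,-1,0,0,1.745],
    [0,12.48,16.28,-1,0,0,1.745],
    [0,12.48,16.28,-1,0,0,1.745],
    [0,12.48,16.28,-1,0,0,1.745],
    [0,12.48,16.28,-1,0,0,1.745],
    [0,12.48,16.28,-1,0,0,1.745],
    [0,12.48,16.28,-1,0,0,1.745],
    [0,12.48,16.28,-1,0,0,1.745],
    [0,12.48,16.28,-1,0,0,1.745],
    [0,12.48,16.28,-1,0,0,1.745],
    [0,12.48,16.28,-1,0,0,1.745],
    [0,12.48,16.28,-1,0,0,1.745]
  ],
  "squeeze": 20
}}

```text
t: 1.77
tool_pos: [0.47, -0.1723, 0.2187]
orientation: [1.685, 2.651, -0.0]
force: [-0.4, 0.2, 0.3]
opening: 0.0926
```

Request:
{"op": "drive_tool", "data": {
  "increments": [
    [0,0,0,-1,0,0,0],
    [0,0,0,-2,0,0,0],
    [0,0,0,-3,0,0,0],
    [0,0,0,-4,0,0,0],
    [0,0,0,-4,0,0,0],
    [0,0,0,-4,0,0,0]
  ]
}}

```text
t: 2.27
tool_pos: [0.469, -0.1715, 0.1176]
orientation: [-1.681, -2.65, 0.001]
force: [-0.1, -0.7, 0.7]
opening: 0.0931
```

```bash
cat > snap.py <<'E'
import sys,cv2,numpy as np
from plant import robot
n=sys.argv[1]; st=robot.read_state(); print(st["t"],st["tool_pos"],st["orientation"],st["opening"],st["force"])
t=robot.read_camera("top")["image"][:,:,::-1]; s=robot.read_camera("scene")["image"][:,:,::-1]
tb,sb={"F":((350,210,160,160),(130,130,180,140)),"E":((100,190,180,130),(350,150,180,160))}[sys.argv[2]]
def c(im,b,w=400):
    x,y,W,H=b; return cv2.convertScaleAbs(cv2.resize(im[y:y+H,x:x+W],(w,int(H*w/W)),interpolation=cv2.INTER_CUBIC),alpha=1.6)
a,b=c(t,tb),c(s,sb); h=max(len(a),len(b)); o=np.zeros((h,800,3),np.uint8); o[:len(a),:400]=a;o[:len(b),400:]=b
cv2.imwrite(f"pics/{n}.png",o)
E
python3 snap.py d1 F
```

```text
2.2667 [ 0.46896214 -0.1714577   0.11762274] [-1.68130323e+00 -2.64976734e+00  6.34064680e-04] 0.09307480193212377 [-0.06833991 -0.69065994  0.71584073]
```

View pics/d1.png

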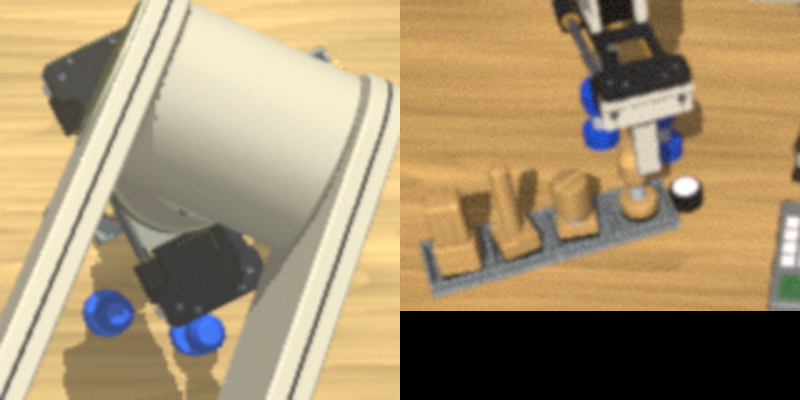

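Request:
{"op": "drive_tool", "data": {
  "increments": [
    [0,0,0,-0.7,0,0,0],
    [0,0,0,-1.4,0,0,0],
    [0,0,0,-2,0,0,0],
    [0,0,0,-2,0,0,0],
    [1,0,0,-2,0,0,0],
    [1,0,0,-2,0,0,0],
    [1,0,0,-2,0,0,0],
    [1,0,0,-2,0,0,0],
    [1,0,0,-2,0,0,0],
    [1,0,0,-2,0,0,0],
    [1,0,0,-2,0,0,0],
    [1,0,0,-2,0,0,0],
    [1,0,0,-2,0,0,0],
    [1,0,0,-2,0,0,0]
  ],
  "squeeze": 20
}}

```text
t: 3.53
tool_pos: [0.4702, -0.1718, 0.0686]
orientation: [-1.682, -2.653, 0.0]
force: [0.2, 0.1, 0.6]
opening: 0.031
```

Request:
{"op": "drive_tool", "data": {
  "increments": [
    [1,0,0,0,0,0,0],
    [1,0,0,0,0,0,0],
    [1,0,0,0,0,0,0],
    [1,0,0,0,0,0,0],
    [1,0,0,0.5,0,0,0],
    [1,0,0,1,0,0,0],
    [1,0,0,2,0,0,0],
    [1,0,0,3,0,0,0],
    [1,0,0,4,0,0,0],
    [1,0,0,5,0,0,0],
    [1,0,0,6,0,0,0],
    [1,0,0,6,0,0,0],
    [1,0,0,6,0,0,0]
  ]
}}

```text
t: 4.62
tool_pos: [0.4712, -0.1723, 0.2203]
orientation: [1.68, 2.651, 0.001]
force: [-0.5, -0.5, -1.6]
opening: 0.0273
```

```bash
python3 snap.py d2 F
```

```text
4.6167 [ 0.47121455 -0.17225461  0.22032523] [1.67979922e+00 2.65051304e+00 6.16178397e-04] 0.02728403792042229 [-0.45268028 -0.50571567 -1.56544656]
```

View pics/d2.png

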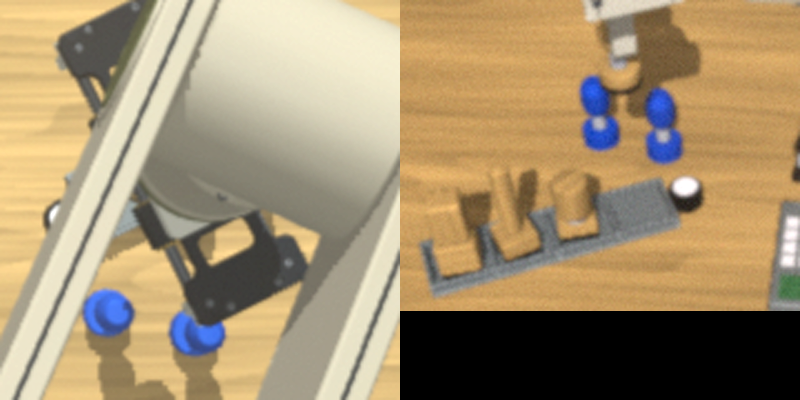

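The disc stamp is held and upright, and the other stamps haven't moved. Carrying it to the first compartment.

Request:
{"op": "drive_tool", "data": {
  "increments": [
    [1,0.1,0.6,0,0,0,-0.04],
    [1,0.24,1.5,0,0,0,-0.1],
    [1,0.4,2.5,0,0,0,-0.17],
    [1,0.56,3.5,0,0,0,-0.24],
    [1,0.72,4.5,0,0,0,-0.31],
    [1,0.88,5.5,0,0,0,-0.37],
    [1,1.04,6.5,0,0,0,-0.44],
    [1,1.2,7.5,0,0,0,-0.51],
    [1,1.36,8.5,0,0,0,-0.58],
    [1,1.52,9.5,0,0,0,-0.65],
    [1,1.68,10.5,0,0,0,-0.71],
    [1,1.84,11.5,0,0,0,-0.78],
    [1,1.96,12.3,0,0,0,-0.83],
    [1,2.04,12.82,0,0,0,-0.867],
    [1,2.04,12.82,0,0,0,-0.867],
    [1,2.04,12.82,0,0,0,-0.867],
    [1,2.04,12.82,0,0,0,-0.867]
  ]
}}

```text
t: 6.13
tool_pos: [0.5205, 0.1481, 0.2172]
orientation: [-2.639, -1.703, 0.004]
force: [-0.0, -0.3, -0.4]
opening: 0.0272
```

Request:
{"op": "drive_tool", "data": {
  "increments": [
    [1,0,0,-0.7,0,0,0],
    [1,0,0,-1.6,0,0,0],
    [1,0,0,-2.6,0,0,0],
    [1,0,0,-3.4,0,0,0],
    [1,0,0,-4,0,0,0],
    [1,0,0,-4.4,0,0,0],
    [1,0,0,-4.4,0,0,0],
    [1,0,0,-4.4,0,0,0]
  ]
}}

```text
t: 6.8
tool_pos: [0.5209, 0.1481, 0.1084]
orientation: [-2.641, -1.701, 0.002]
force: [-0.3, -0.6, -0.1]
opening: 0.0276
```

```bash
python3 snap.py d3 E
```

```text
6.8 [0.52094812 0.14805706 0.10843779] [-2.64098954e+00 -1.70080604e+00  1.52160444e-03] 0.027602703868719283 [-0.26398741 -0.63218453 -0.13354297]
```

View pics/d3.png

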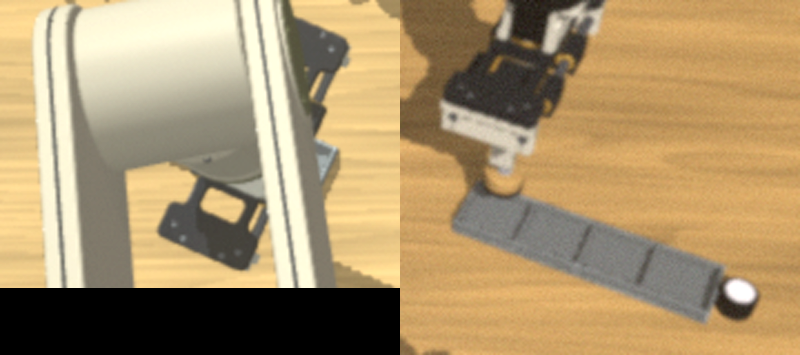

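Run:
```python
from h import *
print((proj(SC,[(.521,.148,.045),(.521,.148,.063),(.521,.1487,.005)])-[350,150])*400/180+[400,0])
```

```text
[[502.83954903 184.76150921]
 [505.56383786 170.10304473]
 [497.82380339 215.96059911]]
```

Request:
{"op": "drive_tool", "data": {
  "increments": [
    [1,0,0,-0.6,0,0,0],
    [1,0,0,-1.1,0,0,0],
    [1,0,0,-1.4,0,0,0],
    [1,0,0,-1.5,0,0,0],
    [1,0,0,-1.57,0,0,0],
    [1,0,0,-1.57,0,0,0],
    [1,0,0,-1.57,0,0,0]
  ]
}}

```text
t: 7.48
tool_pos: [0.5215, 0.1488, 0.0698]
orientation: [2.641, 1.702, 0.001]
force: [-0.4, -0.1, -0.8]
opening: 0.0269
```

Request:
{"op": "drive_tool", "data": {
  "increments": [
    [1,0,0,-0.04,0,0,0],
    [1,0,0,-0.06,0,0,0],
    [1,0,0,-0.06,0,0,0],
    [0,0,0,-0.06,0,0,0],
    [0,0,0,-0.06,0,0,0],
    [0,0,0,-0.06,0,0,0],
    [0,0,0,-0.06,0,0,0],
    [0,0,0,-0.06,0,0,0],
    [0,0,0,-0.06,0,0,0],
    [0,0,0,-0.06,0,0,0],
    [0,0,0,-0.06,0,0,0]
  ]
}}

```text
t: 8.4
tool_pos: [0.5212, 0.1487, 0.0679]
orientation: [-2.641, -1.702, 0.0]
force: [0.9, 0.3, 0.5]
opening: 0.0758
```

Request:
{"op": "drive_tool", "data": {
  "increments": [
    [0,0,0,0.5,0,0,0],
    [0,0,0,1.5,0,0,0],
    [0,0,0,2.5,0,0,0],
    [0,0,0,3.5,0,0,0],
    [0,0,0,4.5,0,0,0],
    [0,0,0,5.5,0,0,0],
    [0,0,0,6,0,0,0],
    [0,0,0,6,0,0,0]
  ]
}}

```text
t: 9.07
tool_pos: [0.5233, 0.1491, 0.2225]
orientation: [2.639, 1.7, 0.01]
force: [0.4, -0.4, -0.3]
opening: 0.093
```

```bash
python3 snap.py d4 E
```

```text
9.0667 [0.52329357 0.14913129 0.22254919] [2.63856019 1.70017992 0.01032883] 0.09304082799879461 [ 0.43869567 -0.43495994 -0.2585071 ]
```

View pics/d4.png

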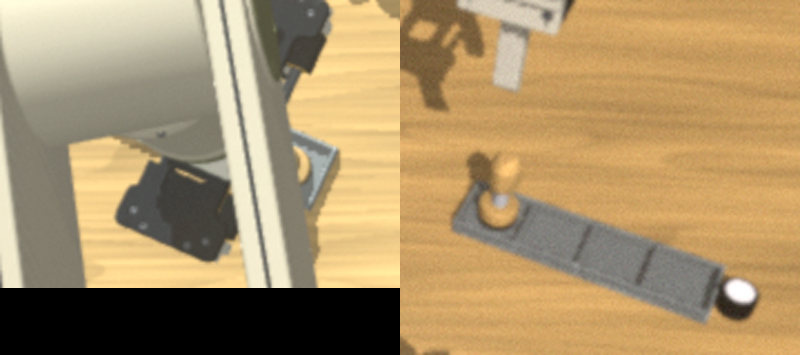

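The disc stamp stands upright in compartment 1 (scene crop 497,210). Next is the barrel.

Request:
{"op": "drive_tool", "data": {
  "increments": [
    [0,-0.8,-14.84,0,0,0,0.867],
    [0,-0.8,-14.84,0,0,0,0.867],
    [0,-0.8,-14.84,0,0,0,0.867],
    [0,-0.8,-14.84,0,0,0,0.867],
    [0,-0.8,-14.84,0,0,0,0.867],
    [0,-0.8,-14.84,0,0,0,0.867],
    [0,-0.8,-14.84,0,0,0,0.867],
    [0,-0.8,-14.84,0,0,0,0.867],
    [0,-0.8,-14.84,0,0,0,0.867],
    [0,-0.8,-14.84,0,0,0,0.867],
    [0,-0.8,-14.84,0,0,0,0.867],
    [0,-0.8,-14.84,0,0,0,0.867],
    [0,-0.8,-14.84,0,0,0,0.867],
    [0,-0.8,-14.84,0,0,0,0.867],
    [0,-0.8,-14.84,0,0,0,0.867]
  ]
}}

```text
t: 10.42
tool_pos: [0.5012, -0.2208, 0.2173]
orientation: [-1.679, -2.654, -0.0]
force: [-0.2, -0.1, -0.0]
opening: 0.0929
```

Request:
{"op": "drive_tool", "data": {
  "increments": [
    [0,0,0,-1,0,0,0],
    [0,0,0,-2,0,0,0],
    [0,0,0,-3,0,0,0],
    [0,0,0,-4,0,0,0],
    [0,0,0,-4,0,0,0],
    [0,0,0,-4,0,0,0]
  ]
}}

```text
t: 10.92
tool_pos: [0.5003, -0.2208, 0.1168]
orientation: [-1.678, -2.652, 0.0]
force: [-0.2, -0.4, 0.7]
opening: 0.0928
```

```bash
python3 snap.py b1 F
```

```text
10.9167 [ 0.50031416 -0.22075607  0.11675598] [-1.67798497e+00 -2.65185864e+00  2.88497801e-04] 0.09278493704370734 [-0.17835091 -0.3820591   0.65849396]
```

View pics/b1.png

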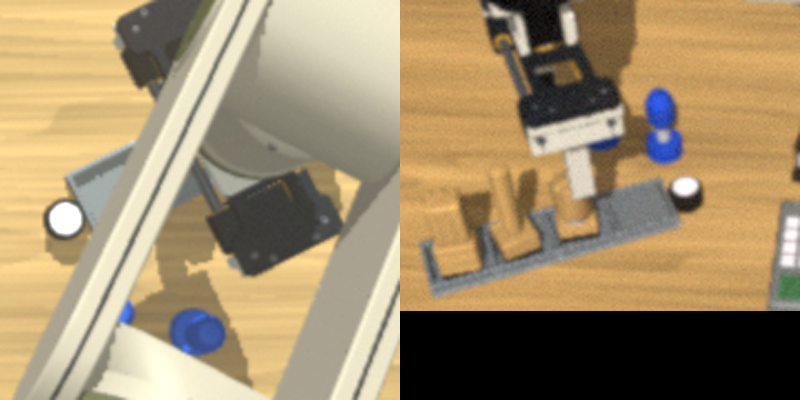

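Run:
```python
from h import *
c,s=np.cos(.438),np.sin(.438)
for k in(.0465,.064): print((proj(SC,[(.5005+k*c,-.2215+k*s,.0917),(.5005,-.2215,.069)])-[130,130])*400/180+[400,0])
```

```text
[[583.03828882 193.49363997]
 [573.45546605 178.68974748]]
[[588.35277068 206.91914564]
 [573.45546605 178.68974748]]
```

Request:
{"op": "drive_tool", "data": {
  "increments": [
    [0,0,0,-0.8,0,0,0],
    [0,0,0,-1.6,0,0,0],
    [0,0,0,-2.1,0,0,0],
    [0,0,0,-2.4,0,0,0],
    [0,0,0,-2.4,0,0,0],
    [1,0,0,-2.4,0,0,0],
    [1,0,0,-2.4,0,0,0],
    [1,0,0,-2.4,0,0,0],
    [1,0,0,-2.4,0,0,0],
    [1,0,0,-2.4,0,0,0],
    [1,0,0,-2.4,0,0,0],
    [1,0,0,-2.4,0,0,0],
    [1,0,0,-2.4,0,0,0],
    [1,0,0,-2.4,0,0,0],
    [1,0,0,-2.4,0,0,0],
    [1,0,0,-2.4,0,0,0],
    [1,0,0,-2.4,0,0,0],
    [1,0,0,-2.4,0,0,0]
  ]
}}

```text
t: 12.52
tool_pos: [0.5011, -0.2223, 0.0579]
orientation: [-1.682, -2.653, 0.0]
force: [-0.6, -0.7, 0.8]
opening: 0.0338
```

Request:
{"op": "drive_tool", "data": {
  "increments": [
    [1,0,0,0.3,0,0,0],
    [1,0,0,0.7,0,0,0],
    [1,0,0,1.5,0,0,0],
    [1,0,0,2.5,0,0,0],
    [1,0,0,3.5,0,0,0],
    [1,0,0,4.5,0,0,0],
    [1,0,0,5.5,0,0,0],
    [1,0,0,6,0,0,0],
    [1,0,0,6.4,0,0,0],
    [1,0,0,6.4,0,0,0],
    [1,0,0,6.4,0,0,0]
  ]
}}

```text
t: 13.43
tool_pos: [0.5011, -0.2222, 0.2175]
orientation: [-1.682, -2.653, 0.0]
force: [0.2, -0.2, -1.1]
opening: 0.0338
```

```bash
python3 snap.py b2 F
```

```text
13.4333 [ 0.50112    -0.22221548  0.21751179] [-1.68172732e+00 -2.65342733e+00  3.68441198e-05] 0.03376622653469541 [ 0.23396854 -0.17811688 -1.11203469]
```

View pics/b2.png

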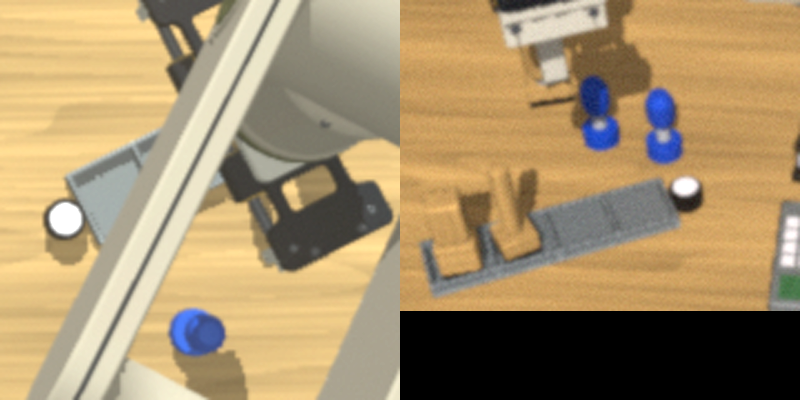

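Barrel held. Carrying it to compartment 2.

Request:
{"op": "drive_tool", "data": {
  "increments": [
    [1,0.06,0.6,0,0,0,-0.03],
    [1,0.16,1.6,0,0,0,-0.08],
    [1,0.28,2.7,0,0,0,-0.14],
    [1,0.4,3.9,0,0,0,-0.2],
    [1,0.53,5.1,0,0,0,-0.26],
    [1,0.65,6.3,0,0,0,-0.32],
    [1,0.77,7.5,0,0,0,-0.38],
    [1,0.9,8.7,0,0,0,-0.45],
    [1,1.02,9.9,0,0,0,-0.51],
    [1,1.14,11.1,0,0,0,-0.57],
    [1,1.26,12.3,0,0,0,-0.63],
    [1,1.39,13.5,0,0,0,-0.69],
    [1,1.51,14.7,0,0,0,-0.75],
    [1,1.62,15.8,0,0,0,-0.81],
    [1,1.69,16.5,0,0,0,-0.85],
    [1,1.73,16.88,0,0,0,-0.867],
    [1,1.73,16.88,0,0,0,-0.867],
    [1,1.73,16.88,0,0,0,-0.867],
    [1,1.73,16.88,0,0,0,-0.867]
  ]
}}

```text
t: 15.12
tool_pos: [0.544, 0.1989, 0.2167]
orientation: [-2.64, -1.702, 0.003]
force: [0.7, 0.1, -1.0]
opening: 0.0335
```

Request:
{"op": "drive_tool", "data": {
  "increments": [
    [1,0,0,-0.7,0,0,0],
    [1,0,0,-1.6,0,0,0],
    [1,0,0,-2.6,0,0,0],
    [1,0,0,-3.6,0,0,0],
    [1,0,0,-4.3,0,0,0],
    [1,0,0,-4.8,0,0,0],
    [1,0,0,-4.8,0,0,0],
    [1,0,0,-4.8,0,0,0]
  ]
}}

```text
t: 15.78
tool_pos: [0.5442, 0.199, 0.0976]
orientation: [-2.641, -1.701, 0.002]
force: [-0.5, 0.0, -0.5]
opening: 0.0337
```

```bash
python3 snap.py b3 E
```

```text
15.7833 [0.54419269 0.19898603 0.09763085] [-2.64111298e+00 -1.70058264e+00  1.88415135e-03] 0.03370655582018853 [-0.54245487  0.02881372 -0.53458134]
```

View pics/b3.png

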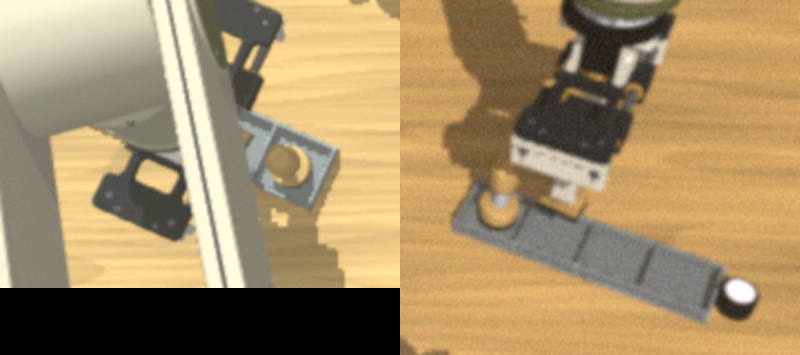

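Request:
{"op": "drive_tool", "data": {
  "increments": [
    [1,0,0,-0.6,0,0,0],
    [1,0,0,-1.1,0,0,0],
    [1,0,0,-1.4,0,0,0],
    [1,0,0,-1.52,0,0,0],
    [1,0,0,-1.58,0,0,0],
    [1,0,0,-1.6,0,0,0],
    [1,0,0,-1.6,0,0,0],
    [1,0,0,-1.6,0,0,0],
    [0,0,0,-1.6,0,0,0],
    [0,0,0,-1.6,0,0,0],
    [0,0,0,-1.6,0,0,0],
    [0,0,0,-1.6,0,0,0],
    [0,0,0,-1.6,0,0,0],
    [0,0,0,-1.6,0,0,0],
    [0,0,0,-1.6,0,0,0],
    [0,0,0,-1.6,0,0,0],
    [0,0,0,-1.6,0,0,0]
  ]
}}

```text
t: 17.3
tool_pos: [0.5445, 0.1997, 0.0579]
orientation: [-2.641, -1.702, -0.0]
force: [1.1, 0.1, 0.3]
opening: 0.0891
```

Request:
{"op": "drive_tool", "data": {
  "increments": [
    [0,0,0,0.5,0,0,0],
    [0,0,0,1.5,0,0,0],
    [0,0,0,2.5,0,0,0],
    [0,0,0,3.5,0,0,0],
    [0,0,0,4.5,0,0,0],
    [0,0,0,5.5,0,0,0],
    [0,0,0,6.4,0,0,0],
    [0,0,0,6.4,0,0,0]
  ]
}}

```text
t: 17.97
tool_pos: [0.5471, 0.2005, 0.2253]
orientation: [2.638, 1.7, 0.014]
force: [1.2, 0.5, 0.5]
opening: 0.093
```

```bash
python3 snap.py b4 E
```

```text
17.9667 [0.54712459 0.20046359 0.2253018 ] [2.63832046 1.70007163 0.01434372] 0.0929942352218245 [1.20230853 0.48429692 0.49983659]
```

View pics/b4.png

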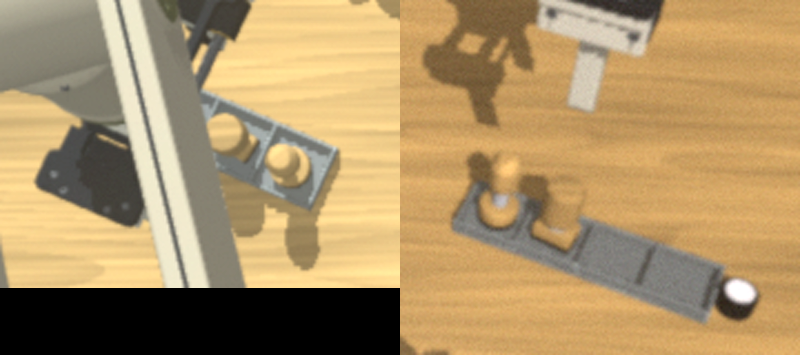

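Disc and barrel both stand upright in compartments 1 and 2. Next is the tall stamp.

Request:
{"op": "drive_tool", "data": {
  "increments": [
    [0,-0.82,-18.96,0,0,0,0.867],
    [0,-0.82,-18.96,0,0,0,0.867],
    [0,-0.82,-18.96,0,0,0,0.867],
    [0,-0.82,-18.96,0,0,0,0.867],
    [0,-0.82,-18.96,0,0,0,0.867],
    [0,-0.82,-18.96,0,0,0,0.867],
    [0,-0.82,-18.96,0,0,0,0.867],
    [0,-0.82,-18.96,0,0,0,0.867],
    [0,-0.82,-18.96,0,0,0,0.867],
    [0,-0.82,-18.96,0,0,0,0.867],
    [0,-0.82,-18.96,0,0,0,0.867],
    [0,-0.82,-18.96,0,0,0,0.867],
    [0,-0.82,-18.96,0,0,0,0.867],
    [0,-0.82,-18.96,0,0,0,0.867],
    [0,-0.82,-18.96,0,0,0,0.867],
    [0,-0.82,-18.96,0,0,0,0.867],
    [0,-0.82,-18.96,0,0,0,0.867],
    [0,-0.82,-18.96,0,0,0,0.867]
  ]
}}

```text
t: 19.57
tool_pos: [0.5242, -0.273, 0.2179]
orientation: [-1.679, -2.655, -0.0]
force: [0.3, -1.2, -0.6]
opening: 0.0927
```

Request:
{"op": "drive_tool", "data": {
  "increments": [
    [0,0,0,-0.8,0,0,0],
    [0,0,0,-1.6,0,0,0],
    [0,0,0,-2.4,0,0,0],
    [0,0,0,-3,0,0,0],
    [0,0,0,-3,0,0,0],
    [0,0,0,-3,0,0,0]
  ]
}}

```text
t: 20.07
tool_pos: [0.5236, -0.2732, 0.1423]
orientation: [-1.679, -2.653, -0.0]
force: [0.1, -0.1, -0.2]
opening: 0.0928
```

```bash
python3 snap.py t1 F
python3 - <<'E'
from h import *
c,s=np.cos(.438),np.sin(.438);k=.064
print((proj(SC,[(.5237+k*c,-.2744+k*s,.118),(.5237,-.2744,.101)])-[130,130])*400/180+[400,0])
E
```

```text
20.0667 [ 0.52355814 -0.27319492  0.14226263] [-1.67930588e+00 -2.65268548e+00 -3.69145636e-05] 0.09279454988637947 [ 0.13477756 -0.13077885 -0.18801851]
[[512.55604387 201.11013791]
 [500.5092083  167.2144621 ]]
```

View pics/t1.png

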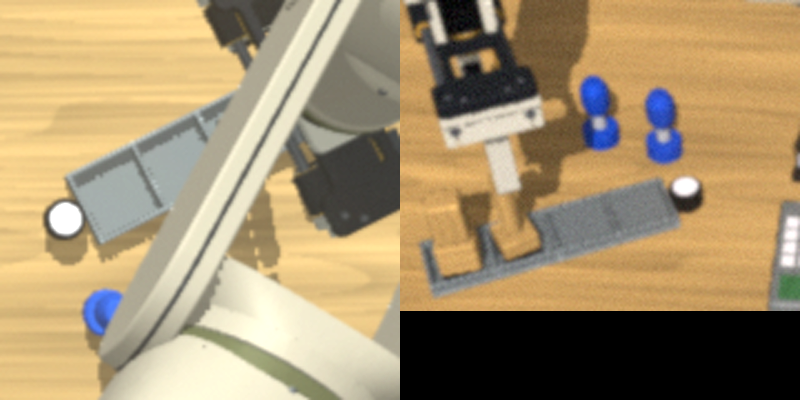

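Request:
{"op": "drive_tool", "data": {
  "increments": [
    [0,0,0,-0.8,0,0,0],
    [0,0,0,-1.5,0,0,0],
    [0,0,0,-2,0,0,0],
    [0,0,0,-2.1,0,0,0],
    [0,0,0,-2.1,0,0,0],
    [1,0,0,-2.1,0,0,0],
    [1,0,0,-2.1,0,0,0],
    [1,0,0,-2.1,0,0,0],
    [1,0,0,-2.1,0,0,0],
    [1,0,0,-2.1,0,0,0],
    [1,0,0,-2.1,0,0,0],
    [1,0,0,-2.1,0,0,0],
    [1,0,0,-2.1,0,0,0],
    [1,0,0,-2.1,0,0,0],
    [1,0,0,-2.1,0,0,0],
    [1,0,0,-2.1,0,0,0],
    [1,0,0,-2.1,0,0,0],
    [1,0,0,-2.1,0,0,0],
    [1,0,0,-2.1,0,0,0],
    [1,0,0,-2.1,0,0,0]
  ]
}}

```text
t: 21.83
tool_pos: [0.5239, -0.2742, 0.0902]
orientation: [-1.682, -2.653, -0.0]
force: [-0.5, 0.5, -0.1]
opening: 0.0179
```

Request:
{"op": "drive_tool", "data": {
  "increments": [
    [1,0,0,0.3,0,0,0],
    [1,0,0,0.7,0,0,0],
    [1,0,0,1.5,0,0,0],
    [1,0,0,2.5,0,0,0],
    [1,0,0,3.5,0,0,0],
    [1,0,0,4.5,0,0,0],
    [1,0,0,5.1,0,0,0],
    [1,0,0,5.1,0,0,0],
    [1,0,0,5.1,0,0,0]
  ]
}}

```text
t: 22.58
tool_pos: [0.5247, -0.2747, 0.2197]
orientation: [1.68, 2.651, -0.0]
force: [-0.7, -0.3, -1.0]
opening: 0.0176
```

```bash
python3 snap.py t2 F
```

```text
22.5833 [ 0.5247141  -0.27474995  0.21968041] [ 1.68003681e+00  2.65063862e+00 -1.68660224e-05] 0.017646062095958197 [-0.73026266 -0.26952297 -1.02522553]
```

View pics/t2.png

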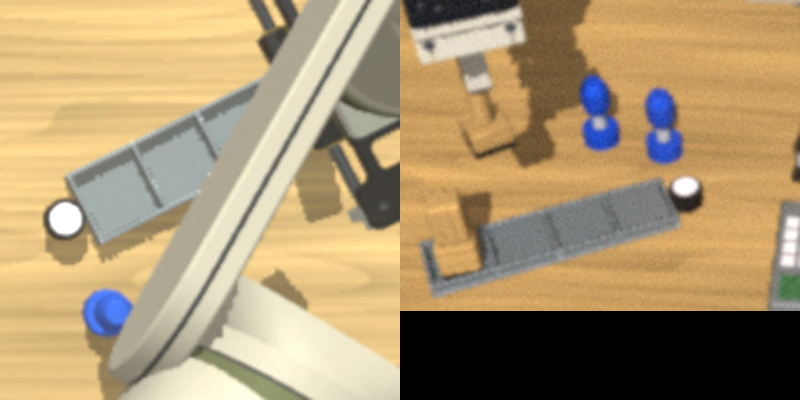

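Request:
{"op": "drive_tool", "data": {
  "increments": [
    [1,0.05,0.6,0,0,0,-0.025],
    [1,0.13,1.6,0,0,0,-0.065],
    [1,0.23,2.8,0,0,0,-0.115],
    [1,0.34,4.1,0,0,0,-0.17],
    [1,0.45,5.4,0,0,0,-0.22],
    [1,0.56,6.7,0,0,0,-0.28],
    [1,0.67,8,0,0,0,-0.33],
    [1,0.78,9.3,0,0,0,-0.38],
    [1,0.88,10.6,0,0,0,-0.44],
    [1,0.99,11.9,0,0,0,-0.49],
    [1,1.1,13.2,0,0,0,-0.545],
    [1,1.21,14.5,0,0,0,-0.6],
    [1,1.32,15.8,0,0,0,-0.65],
    [1,1.43,17.1,0,0,0,-0.71],
    [1,1.53,18.4,0,0,0,-0.76],
    [1,1.63,19.5,0,0,0,-0.805],
    [1,1.7,20.4,0,0,0,-0.842],
    [1,1.75,21,0,0,0,-0.867],
    [1,1.75,21,0,0,0,-0.867],
    [1,1.75,21,0,0,0,-0.867]
  ]
}}

```text
t: 24.35
tool_pos: [0.5666, 0.251, 0.2157]
orientation: [-2.638, -1.704, 0.005]
force: [-1.2, -0.7, -1.4]
opening: 0.0177
```

Request:
{"op": "drive_tool", "data": {
  "increments": [
    [1,0,0,0,0,0,0],
    [1,0,0,-0.7,0,0,0],
    [1,0,0,-1.6,0,0,0],
    [1,0,0,-2.5,0,0,0],
    [1,0,0,-3.1,0,0,0],
    [1,0,0,-3.5,0,0,0],
    [1,0,0,-3.5,0,0,0],
    [1,0,0,-3.5,0,0,0]
  ]
}}

```text
t: 25.02
tool_pos: [0.5676, 0.2499, 0.1302]
orientation: [-2.641, -1.701, 0.002]
force: [-0.7, -0.0, -0.5]
opening: 0.0178
```

```bash
python3 snap.py t3 E
```

```text
25.0167 [0.56756079 0.24992832 0.13019398] [-2.64131155e+00 -1.70063137e+00  1.53857633e-03] 0.017777660442119446 [-0.65318135 -0.00817829 -0.49476229]
```

View pics/t3.png

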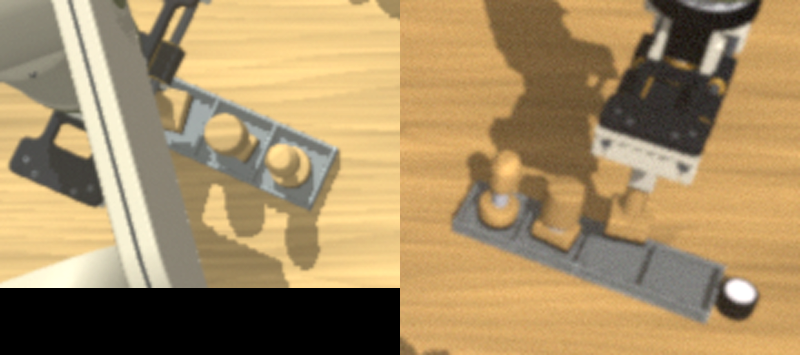

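Well placed above compartment 3, so I'll lower it by the remaining 1.6.

Request:
{"op": "drive_tool", "data": {
  "increments": [
    [1,0,0,-0.6,0,0,0],
    [1,0,0,-1.1,0,0,0],
    [1,0,0,-1.4,0,0,0],
    [1,0,0,-1.52,0,0,0],
    [1,0,0,-1.58,0,0,0],
    [1,0,0,-1.6,0,0,0],
    [1,0,0,-1.6,0,0,0],
    [1,0,0,-1.6,0,0,0],
    [0,0,0,-1.6,0,0,0],
    [0,0,0,-1.6,0,0,0],
    [0,0,0,-1.6,0,0,0],
    [0,0,0,-1.6,0,0,0],
    [0,0,0,-1.6,0,0,0],
    [0,0,0,-1.6,0,0,0],
    [0,0,0,-1.6,0,0,0],
    [0,0,0,-1.6,0,0,0],
    [0,0,0,-1.6,0,0,0],
    [0,0,0,-1.6,0,0,0]
  ]
}}

```text
t: 26.62
tool_pos: [0.5677, 0.2507, 0.0903]
orientation: [-2.641, -1.702, 0.0]
force: [-0.8, 0.4, -0.7]
opening: 0.08
```

Request:
{"op": "drive_tool", "data": {
  "increments": [
    [0,0,0,0.5,0,0,0],
    [0,0,0,1.5,0,0,0],
    [0,0,0,2.5,0,0,0],
    [0,0,0,3.5,0,0,0],
    [0,0,0,4.5,0,0,0],
    [0,0,0,5.1,0,0,0],
    [0,0,0,5.1,0,0,0]
  ]
}}

```text
t: 27.2
tool_pos: [0.57, 0.2516, 0.2242]
orientation: [2.639, 1.701, 0.013]
force: [0.5, 0.2, 1.5]
opening: 0.0928
```

```bash
python3 snap.py t4 E
```

```text
27.2 [0.57000822 0.25156338 0.22420538] [2.63908346 1.70064085 0.01297616] 0.09283700353608461 [0.54909311 0.16920435 1.51899139]
```

View pics/t4.png

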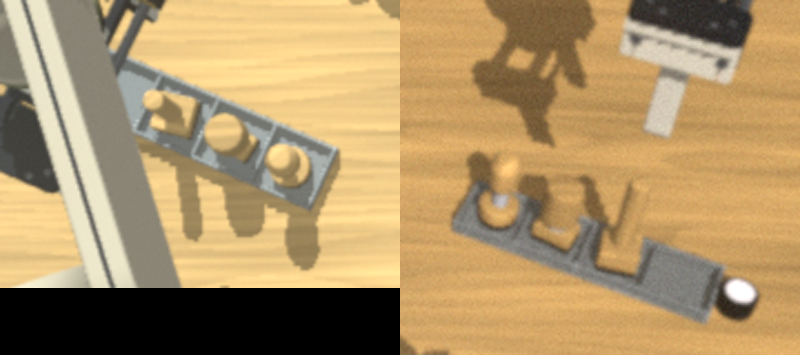

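Request:
{"op": "drive_tool", "data": {
  "increments": [
    [0,-0.81,-22.82,0,0,0,0.68],
    [0,-0.81,-22.82,0,0,0,0.68],
    [0,-0.81,-22.82,0,0,0,0.68],
    [0,-0.81,-22.82,0,0,0,0.68],
    [0,-0.81,-22.82,0,0,0,0.68],
    [0,-0.81,-22.82,0,0,0,0.68],
    [0,-0.81,-22.82,0,0,0,0.68],
    [0,-0.81,-22.82,0,0,0,0.68],
    [0,-0.81,-22.82,0,0,0,0.68],
    [0,-0.81,-22.82,0,0,0,0.68],
    [0,-0.81,-22.82,0,0,0,0.68],
    [0,-0.81,-22.82,0,0,0,0.68],
    [0,-0.81,-22.82,0,0,0,0.68],
    [0,-0.81,-22.82,0,0,0,0.68],
    [0,-0.81,-22.82,0,0,0,0.68],
    [0,-0.81,-22.82,0,0,0,0.68],
    [0,-0.81,-22.82,0,0,0,0.68],
    [0,-0.81,-22.82,0,0,0,0.68],
    [0,-0.81,-22.82,0,0,0,0.68],
    [0,-0.81,-22.82,0,0,0,0.68]
  ]
}}

```text
t: 28.97
tool_pos: [0.5478, -0.3184, 0.2179]
orientation: [-1.92, -2.487, -0.0]
force: [0.1, -0.2, -0.1]
opening: 0.093
```

Request:
{"op": "drive_tool", "data": {
  "increments": [
    [0,0,0,-0.8,0,0,0],
    [0,0,0,-1.6,0,0,0],
    [0,0,0,-2.4,0,0,0],
    [0,0,0,-3.2,0,0,0],
    [0,0,0,-3.6,0,0,0],
    [0,0,0,-3.6,0,0,0],
    [0,0,0,-3.6,0,0,0]
  ]
}}

```text
t: 29.55
tool_pos: [0.5475, -0.3192, 0.1279]
orientation: [-1.921, -2.485, 0.0]
force: [-0.3, 0.2, 0.3]
opening: 0.0929
```

```bash
python3 snap.py x1 F
python3 - <<'E'
from h import *
c,s=np.cos(.25),np.sin(.25);k=.064
print((proj(SC,[(.5472+k*c,-.3201+k*s,.103),(.5472,-.3201,.085)])-[130,130])*400/180+[400,0])
E
```

```text
29.55 [ 0.54745945 -0.31915772  0.1279492 ] [-1.92086236e+00 -2.48493084e+00  5.76641377e-06] 0.09289905068978285 [-0.26953504  0.19070848  0.31173704]
[[436.69144112 236.33874109]
 [443.92421869 198.13709236]]
```

View pics/x1.png

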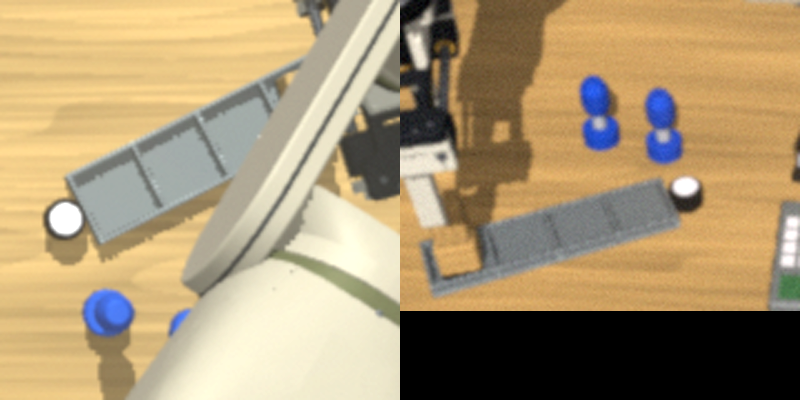

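Request:
{"op": "drive_tool", "data": {
  "increments": [
    [0,0,0,-0.8,0,0,0],
    [0,0,0,-1.5,0,0,0],
    [0,0,0,-2,0,0,0],
    [0,0,0,-2.1,0,0,0],
    [0,0,0,-2.1,0,0,0],
    [1,0,0,-2.1,0,0,0],
    [1,0,0,-2.1,0,0,0],
    [1,0,0,-2.1,0,0,0],
    [1,0,0,-2.1,0,0,0],
    [1,0,0,-2.1,0,0,0],
    [1,0,0,-2.1,0,0,0],
    [1,0,0,-2.1,0,0,0],
    [1,0,0,-2.1,0,0,0],
    [1,0,0,-2.1,0,0,0],
    [1,0,0,-2.1,0,0,0],
    [1,0,0,-2.1,0,0,0],
    [1,0,0,-2.1,0,0,0],
    [1,0,0,-2.1,0,0,0],
    [1,0,0,-2.1,0,0,0],
    [1,0,0,-2.1,0,0,0]
  ]
}}

```text
t: 31.32
tool_pos: [0.5474, -0.3197, 0.0753]
orientation: [-1.922, -2.485, 0.0]
force: [0.4, -0.8, 0.2]
opening: 0.026
```

Request:
{"op": "drive_tool", "data": {
  "increments": [
    [1,0,0,0.3,0,0,0],
    [1,0,0,0.7,0,0,0],
    [1,0,0,1.5,0,0,0],
    [1,0,0,2.5,0,0,0],
    [1,0,0,3.5,0,0,0],
    [1,0,0,4.5,0,0,0],
    [1,0,0,5.5,0,0,0],
    [1,0,0,5.7,0,0,0],
    [1,0,0,5.7,0,0,0],
    [1,0,0,5.7,0,0,0]
  ]
}}

```text
t: 32.15
tool_pos: [0.5474, -0.3197, 0.2175]
orientation: [1.922, 2.485, 0.0]
force: [-0.4, -0.3, -1.4]
opening: 0.0257
```

```bash
sed -i 's/(130,130,180,140)/(90,90,200,180)/' snap.py; python3 snap.py x2 F
```

```text
32.15 [ 0.54740252 -0.31972465  0.2175139 ] [1.92207551e+00 2.48477184e+00 4.82066954e-05] 0.025675511708495188 [-0.43523679 -0.29517716 -1.37953956]
```

View pics/x2.png

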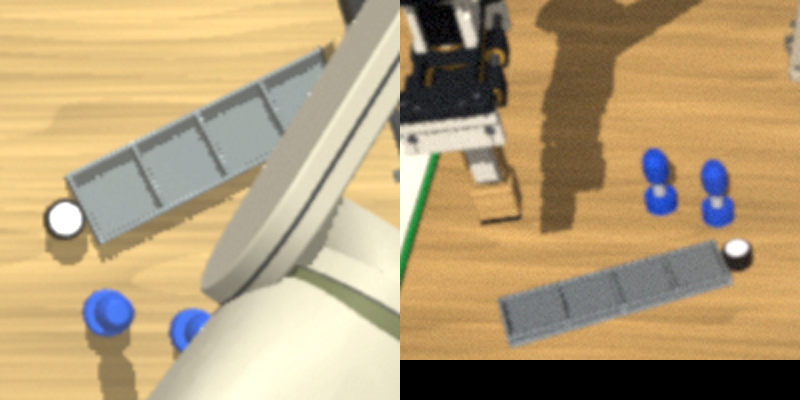

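Request:
{"op": "drive_tool", "data": {
  "increments": [
    [1,0.04,0.6,0,0,0,-0.016],
    [1,0.11,1.6,0,0,0,-0.044],
    [1,0.2,2.8,0,0,0,-0.077],
    [1,0.29,4.1,0,0,0,-0.11],
    [1,0.38,5.4,0,0,0,-0.15],
    [1,0.47,6.7,0,0,0,-0.18],
    [1,0.56,8,0,0,0,-0.22],
    [1,0.65,9.3,0,0,0,-0.25],
    [1,0.74,10.6,0,0,0,-0.29],
    [1,0.83,11.9,0,0,0,-0.325],
    [1,0.92,13.2,0,0,0,-0.36],
    [1,1.01,14.5,0,0,0,-0.4],
    [1,1.1,15.8,0,0,0,-0.43],
    [1,1.2,17.1,0,0,0,-0.47],
    [1,1.29,18.4,0,0,0,-0.5],
    [1,1.38,19.7,0,0,0,-0.54],
    [1,1.47,21,0,0,0,-0.575],
    [1,1.56,22.3,0,0,0,-0.61],
    [1,1.66,23.7,0,0,0,-0.65],
    [1,1.74,24.86,0,0,0,-0.68]
  ]
}}

```text
t: 33.92
tool_pos: [0.5897, 0.3037, 0.2152]
orientation: [-2.641, -1.699, 0.005]
force: [-0.7, 0.2, -0.9]
opening: 0.0261
```

Request:
{"op": "drive_tool", "data": {
  "increments": [
    [1,0,0,0,0,0,0],
    [1,0,0,0,0,0,0],
    [1,0,0,0,0,0,0],
    [1,0,0,-0.7,0,0,0],
    [1,0,0,-1.6,0,0,0],
    [1,0,0,-2.6,0,0,0],
    [1,0,0,-3.5,0,0,0],
    [1,0,0,-4.1,0,0,0],
    [1,0,0,-4.1,0,0,0],
    [1,0,0,-4.1,0,0,0]
  ]
}}

```text
t: 34.75
tool_pos: [0.5901, 0.3, 0.114]
orientation: [-2.642, -1.7, 0.005]
force: [0.3, 1.2, -0.0]
opening: 0.0256
```

```bash
python3 snap.py x3 E
```

```text
34.75 [0.59014621 0.30002882 0.11396616] [-2.64162443 -1.6996613   0.0051555 ] 0.02564616204538606 [ 0.26241497  1.15546991 -0.00712335]
```

View pics/x3.png

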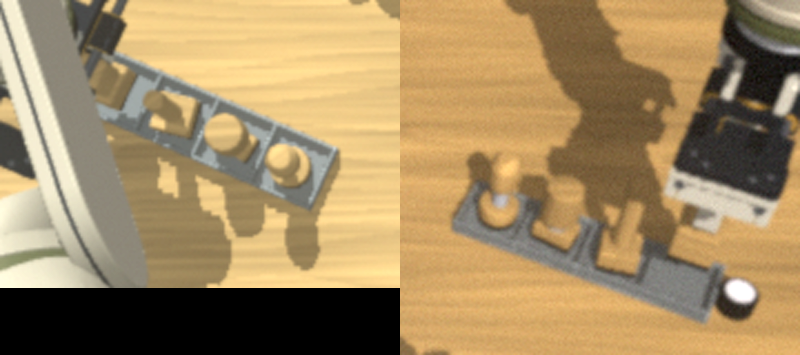

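Request:
{"op": "drive_tool", "data": {
  "increments": [
    [1,0,0,-0.6,0,0,0],
    [1,0,0,-1.1,0,0,0],
    [1,0,0,-1.4,0,0,0],
    [1,0,0,-1.52,0,0,0],
    [1,0,0,-1.58,0,0,0],
    [1,0,0,-1.6,0,0,0],
    [1,0,0,-1.6,0,0,0],
    [1,0,0,-1.6,0,0,0],
    [0,0,0,-1.6,0,0,0],
    [0,0,0,-1.6,0,0,0],
    [0,0,0,-1.6,0,0,0],
    [0,0,0,-1.6,0,0,0],
    [0,0,0,-1.6,0,0,0],
    [0,0,0,-1.6,0,0,0],
    [0,0,0,-1.6,0,0,0],
    [0,0,0,-1.6,0,0,0],
    [0,0,0,-1.6,0,0,0],
    [0,0,0,-1.6,0,0,0]
  ]
}}

```text
t: 36.35
tool_pos: [0.591, 0.3017, 0.0754]
orientation: [-2.641, -1.702, -0.0]
force: [1.1, 1.0, 0.7]
opening: 0.0884
```

Request:
{"op": "drive_tool", "data": {
  "increments": [
    [0,0,0,0.5,0,0,0],
    [0,0,0,1.5,0,0,0],
    [0,0,0,2.5,0,0,0],
    [0,0,0,3.5,0,0,0],
    [0,0,0,4.5,0,0,0],
    [0,0,0,5.7,0,0,0],
    [0,-2,-6,5.7,0,0,0],
    [0,-4,-12,5.7,0,0,0],
    [0,-4,-12,5.7,0,0,0],
    [0,-4,-12,5.7,0,0,0],
    [0,-4,-12,5.7,0,0,0],
    [0,-4,-12,5.7,0,0,0],
    [0,-4,-12,5.7,0,0,0],
    [0,-4,-12,5.7,0,0,0],
    [0,-4,-12,5.7,0,0,0],
    [0,-4,-12,5.7,0,0,0]
  ]
}}

```text
t: 37.68
tool_pos: [0.491, 0.0005, 0.2191]
orientation: [2.643, 1.697, 0.002]
force: [-0.2, 1.0, -0.5]
opening: 0.0931
```

```bash
python3 snap.py x4 E
python3 - <<'E'
from plant import robot
import cv2
cv2.imwrite("pics/full.png",robot.read_camera("scene")["image"][:,:,::-1])
cv2.imwrite("pics/topf.png",robot.read_camera("top")["image"][:,:,::-1])
E
```

```text
37.6833 [0.49098535 0.00053948 0.21913905] [2.64255760e+00 1.69714543e+00 2.36573951e-03] 0.09305072709812344 [-0.19684684  1.0286599  -0.46399289]
```

View pics/x4.png

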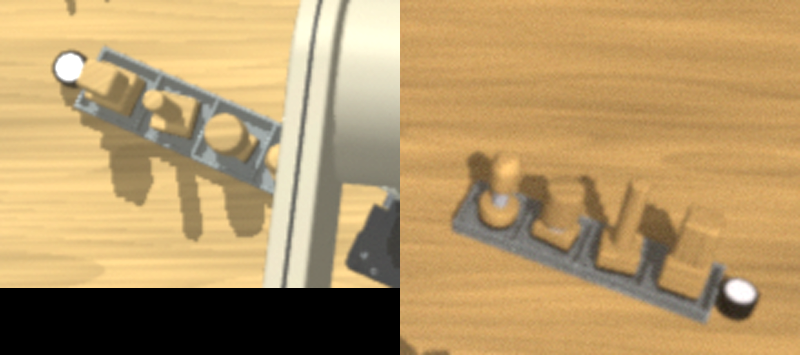

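View pics/full.png

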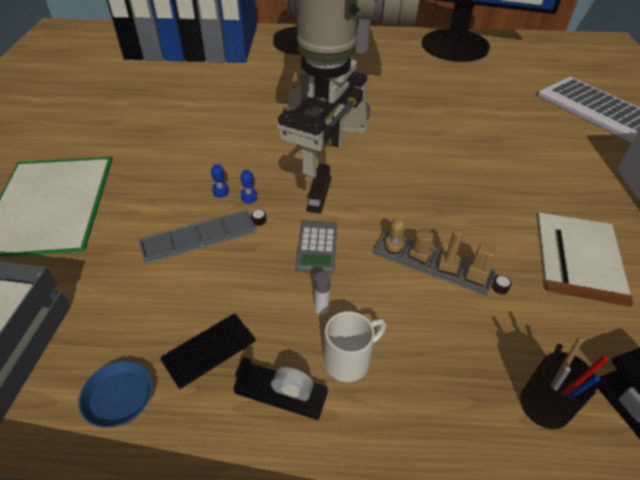

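All four stamps stand upright in their own compartments: scene pixels disc (396,240), barrel (422,248), tall (450,257) and box (481,265). The glue stick (321,292) and mug (348,345) are untouched, and the gripper is clear. Handing in.

```bash
python3 -c "
from plant import robot
print(robot.close_job())"
```

```text
the job is handed in; nothing more can be done
None
```

I moved the four wooden stamps one at a time, in the order disc, barrel, tall, box. They now fill compartments 1 to 4 of the empty rack, counted from the end without the cup, so the row is reversed. The job was handed in at about 38 s of the 112 s allowed, and no verdict was reported.

- **Final pictures:** all four stamps look upright and centred in their own compartments. The full rack is empty, the glue stick, mug and blue look-alikes are untouched, and the gripper is open and well clear.
- **Top view:** the arm hid most of the disc stamp in the last overhead picture, so its final check rests on the scene camera and the overhead pictures taken after the earlier placements.
- **Numbers:** I did not re-measure the final stamp positions from the images. At each release the measured tool position was within about 1 mm of the computed compartment centre.
- **Disagreement:** the two cameras differed by about 2–3 mm on rack position, well inside the 16 mm tolerance.

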